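# Stand the fallen laser level back on the instrument shelf, transport lock on

### The arm

A 6-joint arm with a two-finger parallel gripper is mounted at the origin on the work surface. World frame = base frame: x ahead of the robot, y to its left, z up, the work surface at z = 0. Lengths are in mm, angles in rad, forces in N, time in s.
With the tool pointing down it reaches from about 300 to 750 mm from the base axis. Payload 8.5 kg.
Tool frame: the origin (TCP) lies midway between the tips of the shut fingers; the grasp point (between the pads) lies 19 mm behind it (ctrl.grasp_offset is the distance from the TCP to the grasp point, in mm); z points along the fingers, y is the direction in which the jaws open and shut (so a half turn about z gives the same grasp; the last joint's range is limited). The gripper opens to 85 mm and grips with 20 to 120 N. Pads are 22 mm wide; open, the fingers measure 114 mm over their backs; the gripper's body (76 mm by 85 mm) begins 54 mm behind the grasp point. The pads swing forward as they close: fully open they stand 13 mm farther back than shut.
Start: joints at [-1.393, 0.381, 1.297, -0, 1.464, -0.215], TCP at [210.52, -508.096, 231.322] pointing down, gripper open.
Joint ranges: [-3.11, 3.11], [-0.89, 2.33], [0.22, 2.48], [-1.42, 4.56], [0.17, 2.85], [-2.88, 2.88]. Speed limits (rad/s): [2.39, 2.39, 3.14, 3.14, 3.14, 3.14].

### API

Orientations are given as a rotation vector (axis times angle).
In Python, from workcell import ctrl gives the robot as it stands.
- The arm moves only by the shell command python3 -m creep 'ROWS'. ROWS is JSON, a list that holds one entry, the list of rows, each a list of 5 numbers: the shift along the world's x, y, z in cm, then the turn about the world's z in rad, then the gripper command: -1 is fully open, 1 is shut, values between are in proportion. In form: [[[tx, ty, tz, twist, grip], ...]]. A call has 1 to 12 rows; each row shifts and turns the commanded pose from where the row before left it; what a row does not reach is not made up. A row lasts 1/10 s, in which the tool goes at most 50 mm and 8.59 degrees, less where a joint would pass 70% of its speed; a pose out of reach is approached as far as the arm can. A call with a gripper value outside its range is refused whole. The fingers move at their own pace and stop on an object; the grip force is fixed at half the most. Time passes only in rows, so rows that do not move let the fingers close. It gives the time, the measured TCP pose, the force and the opening at its end, in the units of the state.
- ctrl.read_state(): the state, without advancing time (a new reading comes with each control period).
- ctrl.capture(name): name is "scene" or "top" or "wrist"; returns the picture (420x560x3 uint8, red, green, blue); there is no depth.
- ctrl.get_calibration(name): a dict with "fx", "fy", "cx", "cy" (pixels), "T" (4x4, takes a point from camera to world coordinates). Camera axes: x right, y down, z forward; pixel columns grow to the right and rows downward; lengths in mm; the calibration is good to about 2 mm. A picture is of the moment at which its call begins: read the wrist's pose just before it. get_calibration takes no time and is no camera call; for the wrist camera it gives the pose at the moment of the call.
- ctrl.job_done(): hands the job in, once; it reports no verdict.
Trained networks look in the newest picture that a camera, given by its name, has taken for a name from the list of things; names that differ only in an ending like _2 or _b are one class to them, and where a whole thing is asked for, a point or a joint stands for the part that bears it (a point fixed in the world has none). Each returns a list of dicts, best first, with "p" (0 to 1); they miss things now and then, are a little off and sometimes report something else, mostly with a low value. They report only what shows in the picture. A call takes as long as a camera call. They do not tell look-alikes from the thing itself.
- ctrl.recognise(camera, label): "location" ([x, y, z] in mm, in world coordinates, good to about 4 mm: the middle of the surface that is visible of it).
- ctrl.silhouettes(camera, label): "pixels" (420x560 bool, what is visible of it).
- ctrl.place_of(camera, label): "location" ([x, y, z] in mm, in world coordinates, good to about 4 mm: a listed point, or the origin of a listed thing).
The state is a dict: "t": time; "q": joint angles; "joint_velocities": joint speeds; "effort": joint torques, N m; "tool_pos": TCP position; "ee_rot": TCP orientation; "ft_force": force on the tool from outside, world axes, zero at the start; "wrist_torque": the same for the moment, N m; "grip_width": finger opening in mm.
Only numpy, scipy, OpenCV 4.12 (cv2) and the standard library are available. Lean on these libraries where they do the work, as an engineer would, in place of code of your own. Each camera call takes 0.05 s, during which the arm holds its last target.

### The job

The line laser level has been knocked over and lies on its back on the bench. While it still lies there, slide the transport lock on its front all the way towards its foot, so that its pendulum is held before it is moved; then stand the laser gently upright on its rubber foot on the low bench shelf, in the free space between the spray can and the radio charger. Leave the can, the radio and the scaffold couplers where they are.

Things in the scene. Friction and masses are not known exactly. Their poses are not given: they have to be found in the camera images.
- laser: Line laser level: grey housing, black rubber foot and brow, 0.5 kg, evenly spread. Origin at its middle; own +z from foot to top, -x its front (slanted window above, lock below). Housing 72 mm in x, 56 mm in y, flat sides, z -44 to 30 mm; narrower head above. At the start it lies on its back on the bench: -x up, origin 38 mm above the bench, top to the robot's left (63 to 146 degrees from ahead).
- laser_foot (a point): Centre of the underside of the laser's rubber foot, 60 mm below its origin (laser z = -60 mm). The foot is 76 mm in laser x, 60 mm in y and 16 mm high. Upright on a surface the laser's origin is 60 mm above it. The centre of mass is within 6 mm of the origin.
- laser_top (a point): Point on the laser's axis level with its top (laser z = 60 mm). The head (z 30 to 60 mm) is 44 mm wide in y; its back is at x = 38 mm, its front slants back from x = -36 mm at z = 30 to x = -22 mm at the rubber brow on top. A round glass window of radius 16 mm at x = 8 mm rises 12 mm above it.
- lock (a joint): Transport lock of the laser, a stiff sliding grip (about 1 N of friction, stays where it is left). 0 = end of travel towards the top (unlocked), 0.024 m = end stop towards the foot (locked); it starts at 0 to 0.006 m.
- lock_grip (a point): Centre of the lock's grip, a white ribbed block 24 mm wide (laser y), 14 mm long (along laser z), 14 mm proud of the housing front; it lies 7 mm under the grip's outer face, at laser x = -43 mm. With the laser on its back the housing front is 74 mm and the grip's outer face 88 mm above the bench. It is at laser z = 0 at joint 0, and at -24 mm when locked.
- shelf: Low bench shelf fixed to the bench on the robot's right, a plank board on two wooden cheeks, blue steel edging along the front. Board 180 mm deep (its x), 420 mm long (its y), top face 60 mm above the bench. Origin on the bench under the board's middle; +x points to its back: to the robot's right (65 to 107 degrees right of ahead). The front faces the middle of the bench.
- shelf_top (a point): Middle of the board's top face, 60 mm above the bench, axes as shelf. The space about it is free: the can and the radio stand near the board's two ends, about 150 to 170 mm from it.
- can: Spray can standing near one end of the shelf, radius 33 mm, 170 mm tall; origin at the centre of its underside. Leave alone.
- radio: Two-way radio in its charger standing near the other end of the shelf: charger 75 by 80 mm and 32 mm high, radio rising to 132 mm, aerial to 165 mm; origin at the centre of its underside. Leave alone.
- coupler_a: Scaffold swivel coupler, two steel rings side by side, about 140 by 100 mm and 46 mm high, lying on the bench at the far side, beyond the work; origin at the centre of its underside. Leave alone.
- coupler_b: A second such coupler, lying nearer the robot between the laser and the shelf; origin at the centre of its underside. Leave alone.
Not all that is in view belongs to the job. Leave any blue look-alike of the laser alone.

How it is judged:
By the outcome, as a careful person would: the job done as asked, in the order asked, and still so for the second after the job is handed in, with the robot touching nothing.
It also fails if it takes over 66 s, if anything falls off the work surface, if the arm or the gripper's body presses on something with over 40 N, if the wrist force passes 120 N, or if a joint passes its speed limit or range.

## Working session

There is one attempt and no reset: what is moved stays moved. The work goes in short steps, Python scripts to look and compute and a shell command to move; the robot and the scene stay as the last step left them, time stands still between calls to the robot, and variables do not carry over. Pictures are saved under pics/ and viewed, and the job is handed in when it is done.

```bash
ls; mkdir -p pics; cat > h.py <<'E'
import numpy as np, cv2
from workcell import ctrl
def save(name,img): cv2.imwrite('pics/'+name, img[:,:,::-1])
def proj(cal,P):
    T=np.array(cal["T"]);p=np.linalg.inv(T)@np.append(P,1)
    return cal["fx"]*p[0]/p[2]+cal["cx"],cal["fy"]*p[1]/p[2]+cal["cy"]
def ray(cal,u,v,z):
    T=np.array(cal["T"]);d=T[:3,:3]@np.array([(u-cal["cx"])/cal["fx"],(v-cal["cy"])/cal["fy"],1])
    o=T[:3,3];s=(z-o[2])/d[2];return o+s*d
E
python3 - <<'E'
from h import *
print(ctrl.read_state())
for c in ["scene","top"]:
    save(c+"0.png",ctrl.capture(c))
    for l in (["laser","laser_foot","laser_top","lock_grip","shelf_top","can","radio","coupler_a"] if c=="top" else ["laser_foot","laser_top","lock_grip","shelf_top"]):
        print(c,l,[(np.round(d["location"],0).tolist(),round(d["p"],2)) for d in ctrl.place_of(c,l)])
print(ctrl.get_calibration("top"))
E
```

```text
pics
{'t': 0.0, 'q': array([-1.39330951e+00,  3.81212214e-01,  1.29823354e+00,  1.87938667e-05,
        1.46358158e+00, -2.15291477e-01]), 'joint_velocities': array([ 0.00095456, -0.00145712, -0.00011184,  0.00036702, -0.00040281,
        0.00080992]), 'effort': array([ 3.59807000e-04, -4.48466206e+01, -2.31276619e+01, -9.42481438e-05,
        4.74857516e-03,  9.46558544e-06]), 'tool_pos': array([ 210.47303686, -507.83652675,  230.71224273]), 'ee_rot': array([-3.07979767e+00, -6.12733405e-01, -7.19072043e-05]), 'ft_force': array([ 0.01665793, -0.10295453, -0.06439093]), 'wrist_torque': array([ 0.0255093 , -0.04797728, -0.00578687]), 'grip_width': 85.22198282833148}
scene laser_foot [([625.0, 254.0, 36.0], 0.8), ([453.0, 206.0, 35.0], 0.71), ([452.0, 535.0, 41.0], 0.66), ([524.0, 194.0, 36.0], 0.57)]
scene laser_top [([735.0, 317.0, 36.0], 0.96), ([529.0, 309.0, 39.0], 0.93), ([333.0, 210.0, 40.0], 0.85), ([360.0, -305.0, 60.0], 0.65), ([480.0, 420.0, 36.0], 0.58)]
scene lock_grip [([467.0, 472.0, 78.0], 0.63), ([525.0, 251.0, 83.0], 0.6), ([677.0, 282.0, 81.0], 0.59), ([388.0, 212.0,
[... 642 characters left out ...]
p [([522.0, -315.0, 59.0], 0.82)]
top can [([675.0, -314.0, 59.0], 0.62)]
top radio [([365.0, -305.0, 60.0], 0.59)]
top coupler_a [([744.0, 74.0, -2.0], 0.8), ([494.0, -8.0, -5.0], 0.72), ([517.0, -315.0, 0.0], 0.66), ([364.0, -306.0, 61.0], 0.58)]
{'fx': 463.69468489777006, 'fy': 463.69468489777006, 'cx': 270.60070469949767, 'cy': 205.09925777650568, 'T': array([[-2.68332355e-02, -9.88190772e-01,  1.50860781e-01,
         3.65266459e+02],
       [-9.99393079e-01,  2.98729539e-02,  1.79186899e-02,
         3.99608480e+01],
       [-2.22137412e-02, -1.50288404e-01, -9.88392607e-01,
         1.38921062e+03],
       [ 0.00000000e+00,  0.00000000e+00,  0.00000000e+00,
         1.00000000e+00]])}
```

View pics/top0.png

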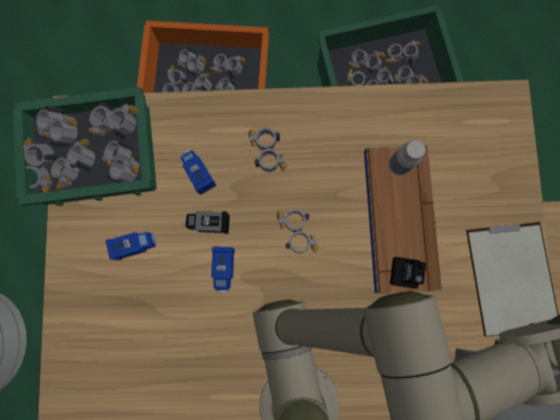

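View pics/scene0.png

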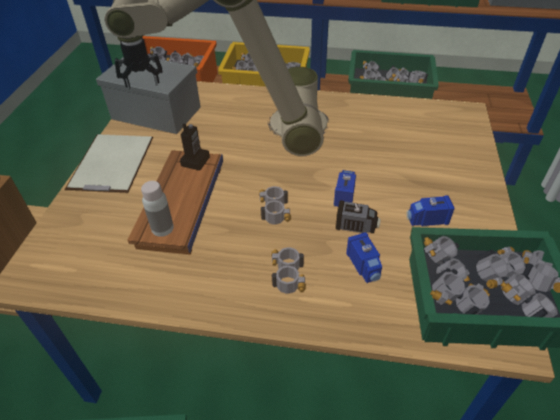

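```bash
python3 - <<'E'
from h import *
im=cv2.imread('pics/top0.png')
cal=ctrl.get_calibration("top")
c=im[190:250,170:250]
c=cv2.resize(c,None,fx=8,fy=8,interpolation=cv2.INTER_CUBIC)
a=np.deg2rad(87.3);z=np.array([np.cos(a),np.sin(a),0]);y=np.array([-z[1],z[0],0]) # either sign
o=np.array([526,251,38.])
for (lx,ly,lz) in [(-36,28,30),(-36,-28,30),(-36,28,-44),(-36,-28,-44),(-50,12,0),(-50,-12,0),(-50,12,7),(-50,-12,7),(-38,30,-60),(-38,-30,-60),(-22,22,60),(-22,-22,60)]:
    P=o+np.array([0,0,-lx])+y*ly+z*lz
    u,v=proj(cal,P); cv2.circle(c,(int((u+.5-170)*8),int((v+.5-190)*8)),3,(0,0,255),-1)
cv2.imwrite('pics/crop0.png',c)
E
```

```text
(no output)
```

View pics/crop0.png

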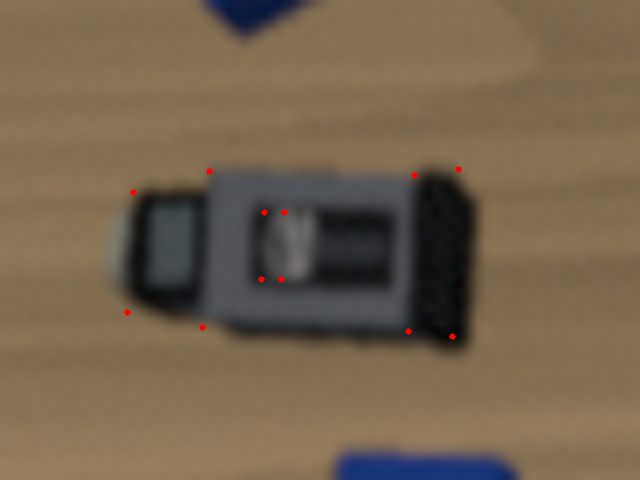

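```bash
cat >> h.py <<'E'
from scipy.spatial.transform import Rotation as R
def st():
    s=ctrl.read_state();y=R.from_rotvec(s["ee_rot"]).as_matrix()
    yaw=np.rad2deg(np.arctan2(y[1,1],y[0,1]))
    print("t %.2f tcp %s jawyaw %.1f tilt %.1f f %s w %.1f q %s"%(s["t"],np.round(s["tool_pos"],1),yaw,np.rad2deg(np.arccos(-y[2,2])),np.round(s["ft_force"],1),s["grip_width"],np.round(s["q"],2)))
    return s
E
python3 -c "
from h import *
st()"
```

```text
t 0.70 tcp [ 210.5 -508.1  231.3] jawyaw -67.5 tilt 0.0 f [ 0.6 -0.9  0.6] w 85.5 q [-1.39  0.38  1.3   0.    1.46 -0.22]
```

```bash
python3 -m creep '[[[0,0,3,0,-1],[0,1,3,0,-1],[1.5,4,0,0,-1],[1.6,4.5,0,0,-1],[1.6,4.5,0,0,-1],[1.6,4.5,0,0,-1],[1.6,4.5,0,0,-1],[1.6,4.5,0,0,-1],[1.6,4.5,0,0,-1],[1.6,4.5,0,0,-1],[1.6,4.5,0,0,-1],[1.6,4.5,0,0,-1]]]'; python3 -c "
from h import *
st()"
```

```text
t: 1.9
tool_pos: [369.7, -51.2, 291.7]
ee_rot: [3.081, 0.612, 0.001]
ft_force: [1.7, -0.3, 0.5]
grip_width: 85.7
t 1.90 tcp [369.7 -51.2 291.7] jawyaw -67.5 tilt 0.1 f [ 1.7 -0.3  0.5] w 85.7 q [-0.46  0.01  1.6   0.    1.53  0.72]
```

```bash
python3 -m creep '[[[1.5,3.7,0,0.122,-1],[1.8,3.8,0,0.122,-1],[1.8,3.8,0,0.122,-1],[1.8,3.8,0,0.122,-1],[1.8,3.8,0,0.122,-1],[1.8,3.8,0,0.122,1],[1.8,3.8,0,0.122,1],[1.8,3.8,0,0.122,1],[1.7,3.4,0,0.122,1],[0,0,-3,0,1],[0,0,0,0,1],[0,0,0,0,1]]]'; python3 - <<'E'
from h import *
st(); cal=ctrl.get_calibration("wrist");save("w1.png",ctrl.capture("wrist"));print(np.round(cal["T"],3),cal["fx"])
for l in ["laser_foot","laser_top","lock_grip","laser"]:
        print(l,[(np.round(d["location"],1).tolist(),round(d["p"],2)) for d in ctrl.place_of("wrist",l)])
E
```

```text
t: 3.1
tool_pos: [527.3, 283.6, 261.6]
ee_rot: [-2.309, -2.13, 0.002]
ft_force: [-0.1, -0.0, 1.1]
grip_width: -0.0
t 3.10 tcp [527.3 283.6 261.6] jawyaw -4.6 tilt 0.1 f [-0.1 -0.   1.1] w -0.0 q [ 0.3   0.45  1.1  -0.    1.6   0.38]
[[ 9.97000e-01 -7.60000e-02 -2.50000e-02  5.33023e+02]
 [-8.00000e-02 -9.53000e-01 -2.92000e-01  3.58631e+02]
 [-2.00000e-03  2.93000e-01 -9.56000e-01  4.05070e+02]
 [ 0.00000e+00  0.00000e+00  0.00000e+00  1.00000e+00]] 340.630453593476
laser_foot [([631.2, 256.8, 37.4], 0.71), ([449.1, 205.5, 38.7], 0.63)]
laser_top [([331.9, 210.0, 40.3], 0.94), ([481.0, 422.2, 42.1], 0.89), ([531.3, 312.1, 33.9], 0.76), ([735.9, 311.0, 35.9], 0.68)]
lock_grip [([391.5, 208.7, 81.5], 0.91), ([522.1, 252.1, 78.0], 0.87), ([679.0, 281.3, 83.6], 0.72)]
laser [([523.5, 252.2, 37.3], 0.83), ([391.9, 208.3, 34.7], 0.76), ([682.6, 280.5, 36.5], 0.62)]
```

View pics/w1.png

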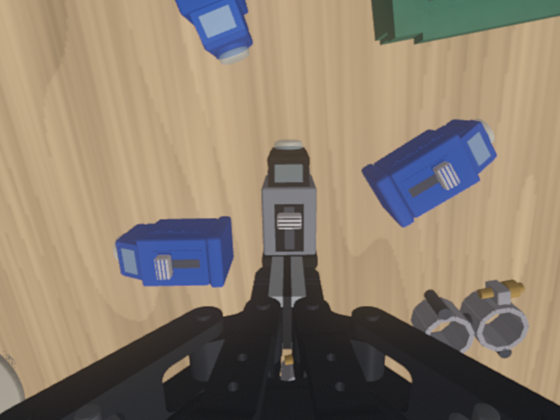

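```bash
cat >> h.py <<'E'
PTS=[(-36,28,30),(-36,-28,30),(-36,28,-44),(-36,-28,-44),(-22,22,60),(-22,-22,60),(-38,30,-44),(-38,-30,-44),(-38,30,-60),(-38,-30,-60)]
def lay(P,x,y,a):
    z=np.array([np.cos(a),np.sin(a),0]);yy=np.cross(z,[0,0,-1.]) # y = z cross x, x=down
    return np.array([x,y,38.])+np.array([0,0,-P[0]])+yy*P[1]+z*P[2]
def overlay(img,cal,x,y,adeg,j,box,k,name):
    r0,r1,c0,c1=box
    c=cv2.resize(img[r0:r1,c0:c1],None,fx=k,fy=k,interpolation=cv2.INTER_CUBIC)[:,:,::-1].copy()
    pts=PTS+[(-50,s*12,-j+t) for s in(1,-1) for t in (7,-7)]
    for P in pts:
        u,v=proj(cal,lay(P,x,y,np.deg2rad(adeg)));cv2.circle(c,(int((u+.5-c0)*k),int((v+.5-r0)*k)),3,(0,0,255),-1)
    cv2.imwrite('pics/'+name,c)
E
python3 - <<'E'
from h import *
overlay(cv2.imread('pics/w1.png')[:,:,::-1],ctrl.get_calibration("wrist"),525,250,85.5,4,(135,275,235,345),5,"c1.png")
E
```

```text
(no output)
```

View pics/c1.png

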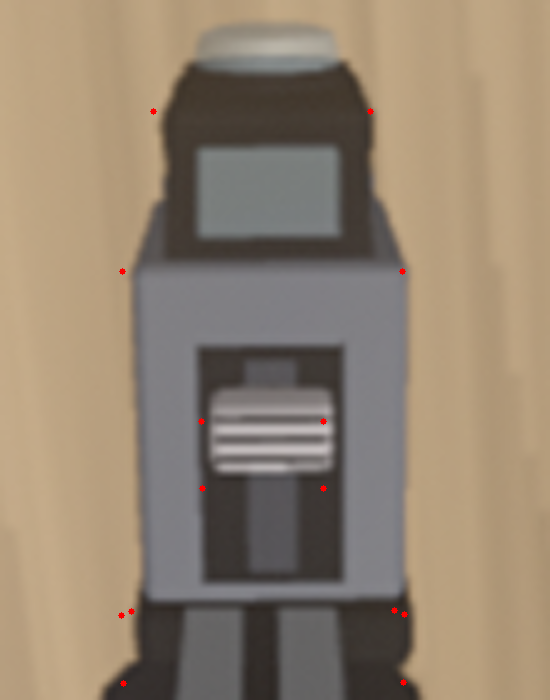

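```bash
python3 -m creep '[[[0.1,-0.5,-4.5,0,1],[0,-0.4,-5,0,1],[0,0,-4,0,1],[0,0,-2.5,0,1],[0,0,-1.4,0,1],[0,0,-0.6,0,1],[0,0,0,0,1],[0,0,-0.2,0,1],[0,0,0,0,1]]]'; python3 - <<'E'
from h import *
st(); cal=ctrl.get_calibration("wrist");save("w2.png",ctrl.capture("wrist"))
E
```

```text
t: 4.25
tool_pos: [528.9, 275.0, 80.4]
ee_rot: [2.308, 2.13, 0.002]
ft_force: [1.0, -0.2, 0.3]
grip_width: -0.1
t 4.25 tcp [528.9 275.   80.4] jawyaw -4.6 tilt 0.1 f [ 1.  -0.2  0.3] w -0.1 q [ 0.28  0.6   1.38 -0.    1.16  0.36]
```

View pics/w2.png

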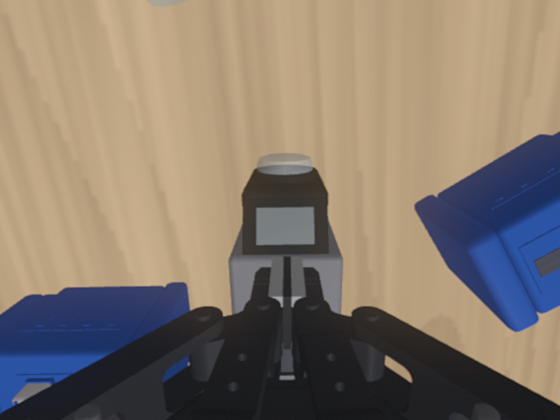

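```bash
python3 -m creep '[[[0,0,-0.1,0,1],[0,-0.3,0,0,1],[0,-0.3,0,0,1],[-0.1,-0.3,0,0,1],[0,-0.3,0,0,1],[0,-0.3,0,0,1],[0,-0.3,0,0,1],[-0.1,-0.3,0,0,1],[0,-0.2,0,0,1],[0,0,0,0,1]]]'
python3 -m creep '[[[0,-0.1,0,0,1],[0,-0.1,0,0,1],[0,0,0,0,1]]]';python3 -m creep '[[[0,-0.1,0,0,1],[0,-0.1,0,0,1],[0,0,0,0,1]]]'
```

```text
t: 5.3
tool_pos: [526.5, 251.6, 78.5]
ee_rot: [2.309, 2.131, -0.0]
ft_force: [0.2, -0.0, -0.1]
grip_width: -0.0
t: 5.6
tool_pos: [526.5, 249.9, 78.5]
ee_rot: [-2.308, -2.131, 0.0]
ft_force: [-1.1, 0.6, 0.6]
grip_width: -0.0
t: 5.9
tool_pos: [526.5, 247.8, 78.4]
ee_rot: [-2.309, -2.131, 0.0]
ft_force: [-0.5, 0.4, 0.2]
grip_width: -0.2
```

```bash
python3 -m creep '[[[0,-0.1,0,0,1],[0,-0.1,0,0,1],[0,0,0,0,1]]]';python3 -m creep '[[[0,-0.1,0,0,1],[0,0,0,0,1]]]'; python3 - <<'E'
from h import *
st(); cal=ctrl.get_calibration("wrist");save("w3.png",ctrl.capture("wrist"));im=ctrl.capture("scene")
save("s3.png",cv2.resize(im[170:270,310:410],None,fx=6,fy=6,interpolation=cv2.INTER_CUBIC))
im=ctrl.capture("top")
save("t3.png",cv2.resize(im[190:250,170:250],None,fx=8,fy=8,interpolation=cv2.INTER_CUBIC))
E
```

```text
t: 6.2
tool_pos: [526.5, 245.8, 78.5]
ee_rot: [2.309, 2.131, -0.0]
ft_force: [-0.7, -0.5, -0.1]
grip_width: -0.1
t: 6.4
tool_pos: [526.6, 244.9, 78.5]
ee_rot: [-2.309, -2.131, -0.0]
ft_force: [-0.3, 0.8, -0.1]
grip_width: -0.1
t 6.40 tcp [526.6 244.9  78.5] jawyaw -4.6 tilt 0.0 f [-0.3  0.8 -0.1] w -0.1 q [0.23 0.58 1.43 0.   1.13 0.31]
```

View pics/s3.png

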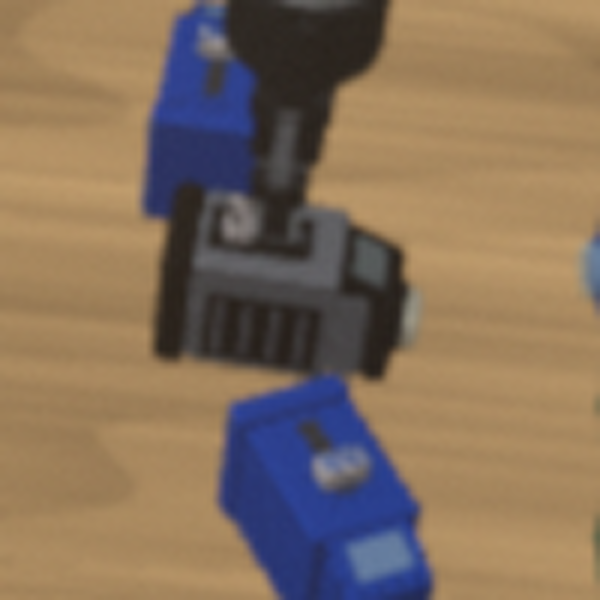

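View pics/w3.png

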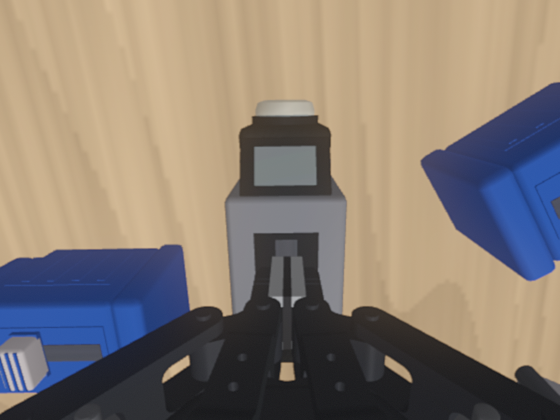

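```bash
for i in 1 2 3; do python3 -m creep '[[[0,-0.1,0,0,1],[0,0,0,0,1]]]' | sed -n 2,4p; python3 -c "
from h import *
print(ctrl.read_state()['ft_force'],ctrl.read_state()['wrist_torque'])"; done
```

```text
tool_pos: [526.6, 243.9, 78.5]
ee_rot: [-2.309, -2.131, -0.0]
ft_force: [0.5, 2.2, 0.3]
[0.46284713 2.24466324 0.27788498] [ 0.27418478  0.01159635 -0.01356917]
tool_pos: [526.5, 242.9, 78.5]
ee_rot: [-2.309, -2.131, -0.0]
ft_force: [-0.3, 2.3, -0.6]
[-0.32864641  2.31743425 -0.62137904] [ 0.2374139   0.01312884 -0.03424881]
tool_pos: [526.5, 241.8, 78.5]
ee_rot: [2.309, 2.131, -0.0]
ft_force: [-0.4, 1.9, 0.7]
[-0.43317253  1.86348605  0.67609321] [ 0.27397469 -0.04328958  0.03328189]
```

```bash
python3 -m creep '[[[0,0.5,0,0,1],[0,0.5,2,0,1],[0,0.3,4,0,1],[0,1,4,0,-1],[0.1,1.5,4,0,-1],[0.2,2,2,0,-1],[0,0,0,0,-1]]]' ; python3 - <<'E'
from h import *
st(); cal=ctrl.get_calibration("wrist");im=ctrl.capture("wrist");save("w4.png",im)
overlay(im,cal,527.2,250,86,24,(180,320,220,360),5,"c4.png")
E
```

```text
t: 7.85
tool_pos: [530.2, 301.9, 241.6]
ee_rot: [2.305, 2.131, 0.009]
ft_force: [-0.9, -0.1, -0.9]
grip_width: 58.2
t 7.85 tcp [530.2 301.9 241.6] jawyaw -4.5 tilt 0.4 f [-0.9 -0.1 -0.9] w 58.2 q [ 0.32  0.48  1.1  -0.    1.55  0.4 ]
```

View pics/w4.png

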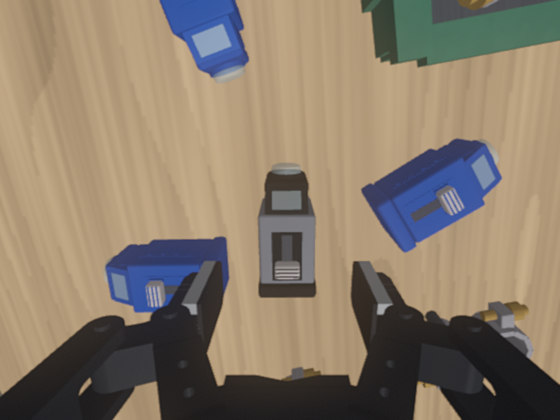

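View pics/c4.png

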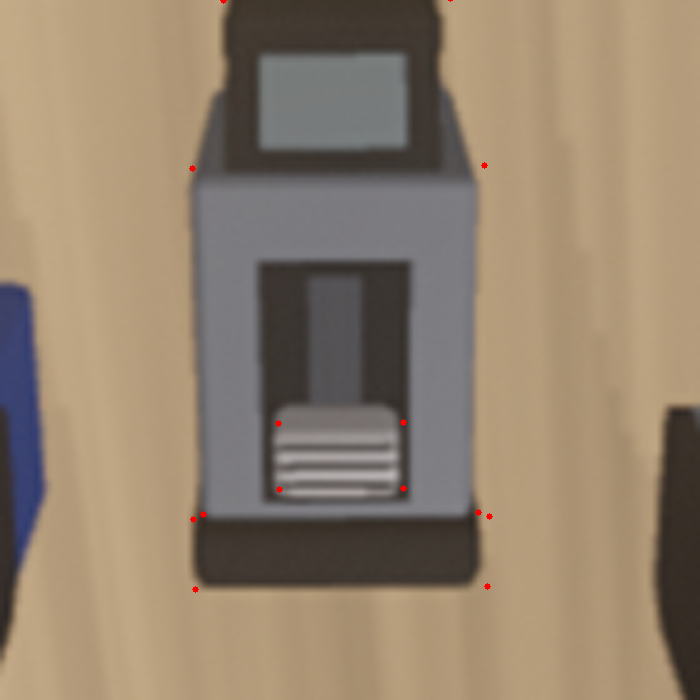

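```bash
python3 -m creep '[[[0,0,-3.5,0,-1],[0,0,-5,0,-1],[0,0,-5,0,-1],[0,0,-4,0,-1],[0,0,-2.5,0,-1],[0,0,-1.3,0,-1],[0,0,-0.8,0,-1],[0,0,-0.4,0,-1],[0,0,0,0,-1]]]' ; python3 - <<'E'
from h import *
st(); im=ctrl.capture("wrist");save("w5.png",im)
E
```

```text
t: 8.8
tool_pos: [529.8, 299.9, 13.9]
ee_rot: [2.308, 2.131, 0.001]
ft_force: [0.9, 0.5, 0.4]
grip_width: 85.4
t 8.80 tcp [529.8 299.9  13.9] jawyaw -4.6 tilt 0.0 f [0.9 0.5 0.4] w 85.4 q [ 0.32  0.71  1.4  -0.    1.03  0.4 ]
```

View pics/w5.png

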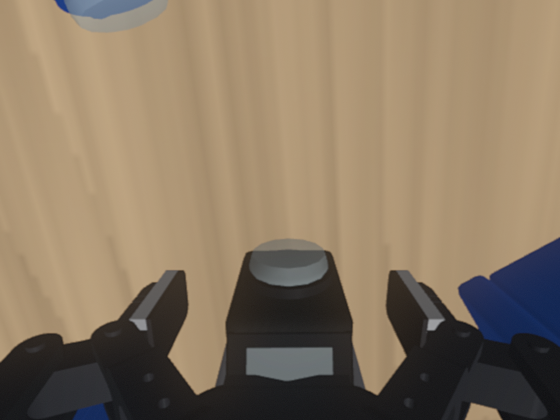

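```bash
python3 -m creep '[[[0,0.2,0.2,0,0],[0,0,0,0,0],[0,0,0,0,0.3],[0,0,0,0,0.3],[0,0,0,0,1],[0,0,0,0,1],[0,0,0,0,1],[0,0,0,0,1]]]' ; python3 - <<'E'
from h import *
st(); im=ctrl.capture("wrist");save("w6.png",im)
E
```

```text
t: 9.65
tool_pos: [530.0, 302.2, 16.3]
ee_rot: [2.308, 2.13, 0.003]
ft_force: [-0.3, 0.8, 5.6]
grip_width: 43.5
t 9.65 tcp [530.  302.2  16.3] jawyaw -4.6 tilt 0.1 f [-0.3  0.8  5.6] w 43.5 q [0.32 0.7  1.4  0.   1.04 0.4 ]
```

View pics/w6.png

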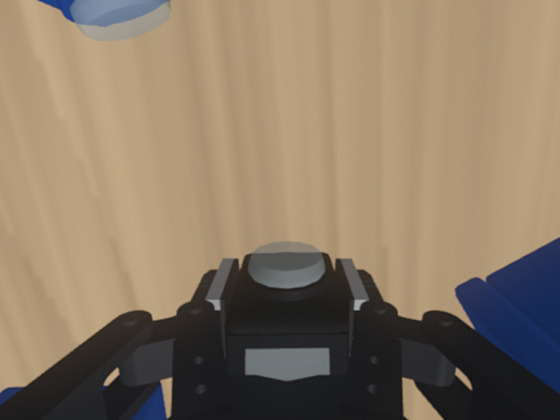

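```bash
python3 -m creep '[[[0,-0.1,0.5,0,1],[0,-0.2,0.5,0,1],[0,-0.2,0.5,0,1],[0,-0.25,0.45,0,1],[0,-0.25,0.45,0,1],[0,-0.3,0.45,0,1],[0,-0.35,0.45,0,1],[0,-0.35,0.4,0,1],[0,0,0,0,1]]]' ; python3 - <<'E'
from h import *
st(); im=ctrl.capture("wrist");save("w7.png",im)
im=ctrl.capture("scene")
save("s7.png",cv2.resize(im[170:270,310:410],None,fx=6,fy=6,interpolation=cv2.INTER_CUBIC))
E
```

```text
t: 10.6
tool_pos: [529.8, 281.5, 53.1]
ee_rot: [2.309, 2.13, 0.001]
ft_force: [0.8, -0.0, -5.7]
grip_width: 43.3
t 10.60 tcp [529.8 281.5  53.1] jawyaw -4.6 tilt 0.1 f [ 0.8 -0.  -5.7] w 43.3 q [ 0.29  0.64  1.4  -0.    1.1   0.37]
```

View pics/w7.png

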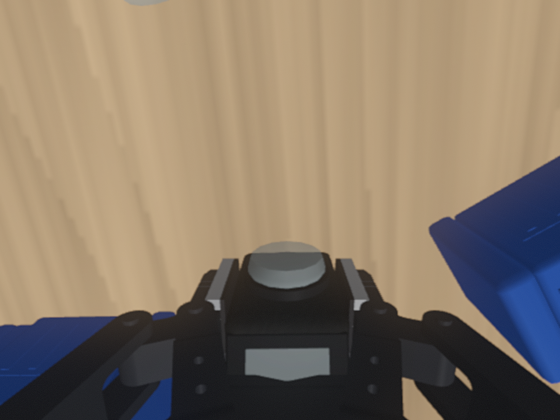

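View pics/s7.png

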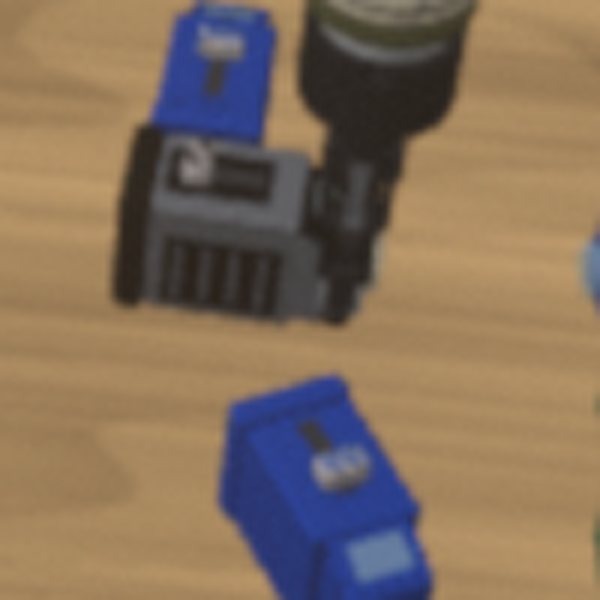

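```bash
python3 -m creep '[[[0,0,-0.8,0,1],[0,0,-1,0,1],[0,0,-0.9,0,0.3],[0,0,0,0,0.1],[0,0,0,0,0.1],[0,0,0,0,0.1]]]' ; python3 - <<'E'
from h import *
st(); 
E
python3 -m creep '[[[0,0,0,0,0.04],[0,0,0,0,0.04],[0,0,0,0,0.04]]]' ; python3 - <<'E'
from h import *
st();im=ctrl.capture("wrist");save("w8.png",im)
E
```

```text
t: 11.3
tool_pos: [529.7, 282.0, 25.7]
ee_rot: [2.308, 2.131, 0.001]
ft_force: [0.4, 0.3, -5.4]
grip_width: 43.4
t 11.30 tcp [529.7 282.   25.7] jawyaw -4.6 tilt 0.0 f [ 0.4  0.3 -5.4] w 43.4 q [0.29 0.68 1.42 0.   1.04 0.37]
t: 11.6
tool_pos: [529.6, 282.0, 25.7]
ee_rot: [2.308, 2.131, 0.001]
ft_force: [-0.3, 0.1, -4.5]
grip_width: 43.1
t 11.60 tcp [529.6 282.   25.7] jawyaw -4.6 tilt 0.0 f [-0.3  0.1 -4.5] w 43.1 q [0.29 0.68 1.42 0.   1.04 0.37]
```

View pics/w8.png

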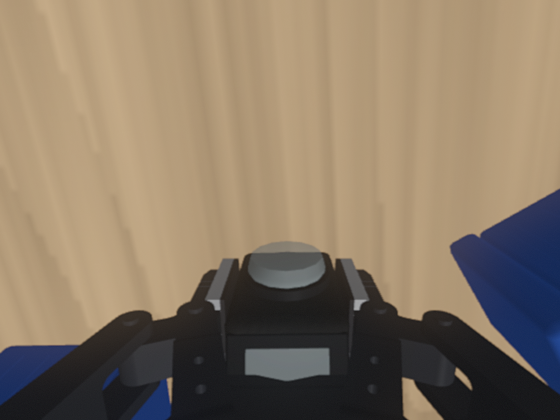

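```bash
for g in 1; do 
python3 -m creep '[[[0,0,0,0,0.02],[0,0,0,0,0.02]]]' | tail -2
python3 -m creep '[[[0,0,0,0,0.01],[0,0,0,0,0.01]]]' | tail -2
python3 -m creep '[[[0,0,0,0,0],[0,0,0,0,0]]]' | tail -2
done; python3 - <<'E'
from h import *
im=ctrl.capture("wrist");save("w9.png",im); a=cv2.imread('pics/w8.png')[:,:,::-1]
print(np.abs(a.astype(int)-im)[230:400,220:360].mean())
E
```

```text
ft_force: [-0.7, -0.6, -5.5]
grip_width: 43.2
ft_force: [1.1, 0.5, -6.2]
grip_width: 43.5
ft_force: [-1.3, 0.1, -4.3]
grip_width: 43.1
0.7588235294117647
```

```bash

python3 -m creep '[[[0,0,0,0,-0.006],[0,0,0,0,-0.006]]]' | tail -2
python3 -m creep '[[[0,0,0,0,-0.012],[0,0,0,0,-0.012]]]' | tail -2
python3 - <<'E'
from h import *
im=ctrl.capture("wrist");save("w10.png",im); a=cv2.imread('pics/w8.png')[:,:,::-1]
print(np.abs(a.astype(int)-im)[230:400,220:360].mean())
E
python3 -m creep '[[[0,0,0,0,-0.018],[0,0,0,0,-0.018]]]' | tail -2
python3 - <<'E'
from h import *
im=ctrl.capture("wrist");save("w11.png",im); a=cv2.imread('pics/w8.png')[:,:,::-1]
print(np.abs(a.astype(int)-im)[230:400,220:360].mean())
E
```

```text
ft_force: [1.5, 0.4, -5.1]
grip_width: 43.0
ft_force: [0.1, 0.2, -4.2]
grip_width: 43.5
0.8559803921568627
ft_force: [0.2, 0.9, -4.5]
grip_width: 43.5
1.065924369747899
```

```bash

python3 -m creep '[[[0,0,0,0,-0.022],[0,0,0,0,-0.022]]]' | tail -2
python3 - <<'E'
from h import *
im=ctrl.capture("wrist");save("w12.png",im); a=cv2.imread('pics/w8.png')[:,:,::-1]
print(np.abs(a.astype(int)-im)[230:400,220:360].mean())
E
python3 -m creep '[[[0,0,0,0,-0.026],[0,0,0,0,-0.026]]]' | tail -2
python3 - <<'E'
from h import *
im=ctrl.capture("wrist");save("w13.png",im); a=cv2.imread('pics/w8.png')[:,:,::-1]
print(np.abs(a.astype(int)-im)[230:400,220:360].mean())
E
```

```text
ft_force: [-0.3, -0.5, -6.3]
grip_width: 43.7
1.221498599439776
ft_force: [-0.3, 0.0, -3.4]
grip_width: 43.7
4.821372549019608
```

View pics/w13.png

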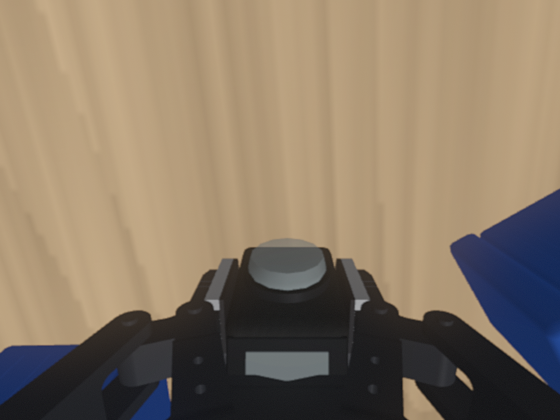

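```bash
python3 - <<'E'
from h import *
st()
im=ctrl.capture("scene")
save("s13.png",cv2.resize(im[170:270,310:410],None,fx=6,fy=6,interpolation=cv2.INTER_CUBIC))
E
```

```text
t 13.50 tcp [529.6 281.9  25.7] jawyaw -4.6 tilt 0.0 f [-0.1  0.3 -2.5] w 43.8 q [ 0.29  0.68  1.42 -0.    1.04  0.37]
```

View pics/s13.png

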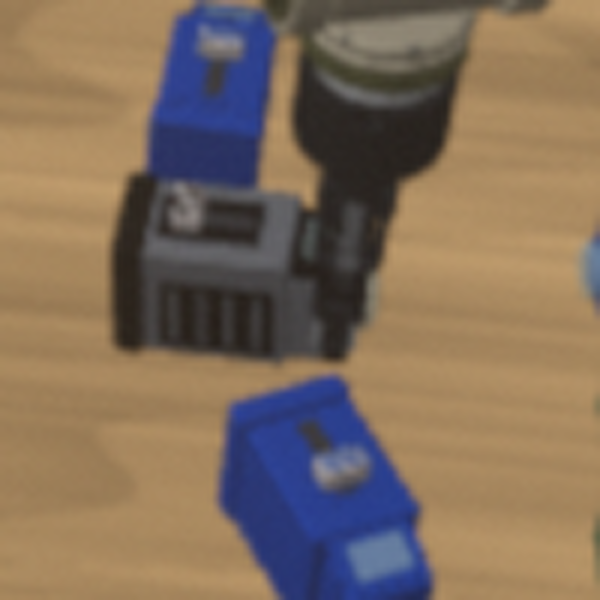

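```bash

python3 -m creep '[[[0,-0.16,0.4,0,-0.024],[0,-0.18,0.4,0,-0.025],[0,-0.2,0.38,0,-0.025],[0,-0.22,0.38,0,-0.025],[0,-0.24,0.36,0,-0.025],[0,-0.26,0.36,0,-0.025],[0,-0.28,0.34,0,-0.025],[0,-0.29,0.34,0,-0.025],[0,0,0,0,-0.025],[0,0,0,0,-0.025]]]' 
python3 - <<'E'
from h import *
im=ctrl.capture("wrist");save("w14.png",im)
im=ctrl.capture("scene")
save("s14.png",cv2.resize(im[170:270,310:410],None,fx=6,fy=6,interpolation=cv2.INTER_CUBIC))
E
```

```text
t: 14.55
tool_pos: [529.8, 263.5, 55.4]
ee_rot: [2.308, 2.13, 0.001]
ft_force: [-0.4, -1.3, -1.2]
grip_width: 43.9
```

View pics/w14.png

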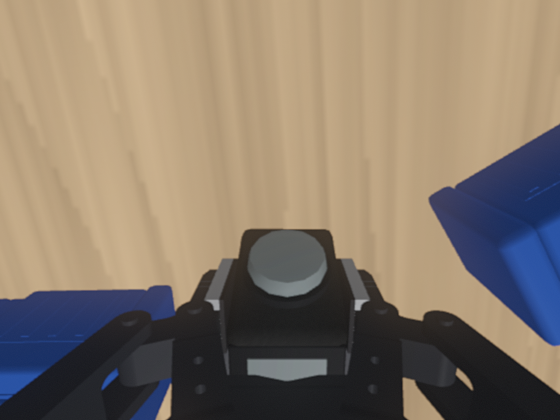

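View pics/s14.png

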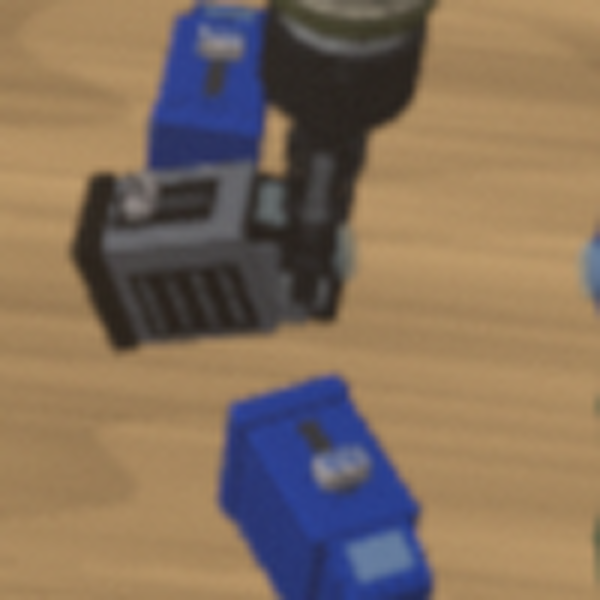

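```bash

python3 -m creep '[[[0,-0.31,0.4,0,-0.025],[0,-0.34,0.38,0,-0.025],[0,-0.36,0.36,0,-0.025],[0,-0.38,0.34,0,-0.025],[0,-0.4,0.32,0,-0.025],[0,-0.42,0.3,0,-0.025],[0,-0.44,0.28,0,-0.025],[0,-0.45,0.26,0,-0.025],[0,0,0,0,-0.025],[0,0,0,0,-0.025]]]' 
python3 - <<'E'
from h import *
im=ctrl.capture("wrist");save("w15.png",im)
im=ctrl.capture("scene")
save("s15.png",cv2.resize(im[170:270,310:410],None,fx=6,fy=6,interpolation=cv2.INTER_CUBIC))
E
```

```text
t: 15.65
tool_pos: [529.8, 232.3, 81.7]
ee_rot: [2.308, 2.13, 0.0]
ft_force: [-0.5, -0.8, -0.9]
grip_width: 43.6
```

View pics/w15.png

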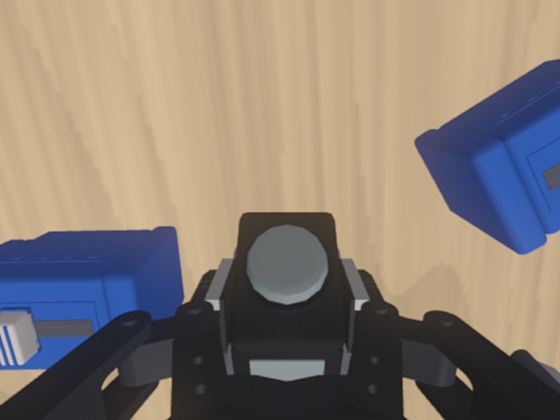

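View pics/s15.png

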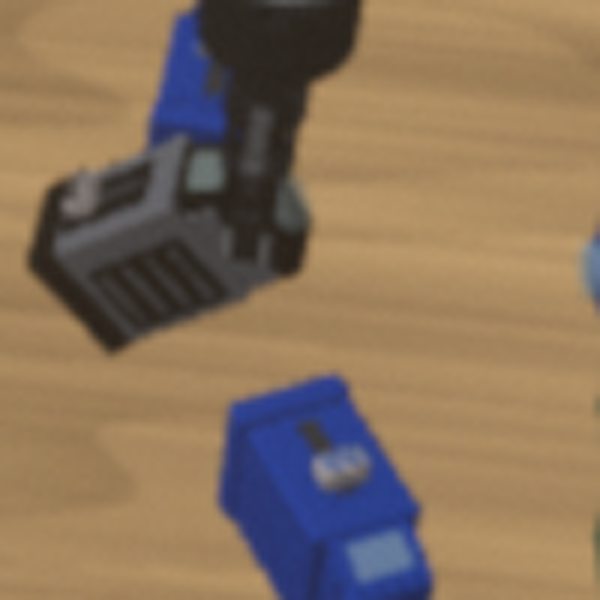

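```bash

python3 -m creep '[[[0,-0.46,0.25,0,-0.025],[0,-0.47,0.23,0,-0.025],[0,-0.48,0.21,0,-0.025],[0,-0.49,0.19,0,-0.025],[0,-0.5,0.17,0,-0.025],[0,-0.5,0.15,0,-0.025],[0,-0.51,0.13,0,-0.025],[0,-0.51,0.1,0,-0.025],[0,0,0,0,-0.025],[0,0,0,0,-0.025]]]' 
python3 - <<'E'
from h import *
im=ctrl.capture("wrist");save("w16.png",im)
im=ctrl.capture("scene")
save("s16.png",cv2.resize(im[170:270,290:390],None,fx=6,fy=6,interpolation=cv2.INTER_CUBIC))
E
```

```text
t: 16.75
tool_pos: [529.6, 193.1, 95.9]
ee_rot: [2.308, 2.13, -0.0]
ft_force: [-1.8, -0.4, 0.8]
grip_width: 43.7
```

View pics/s16.png

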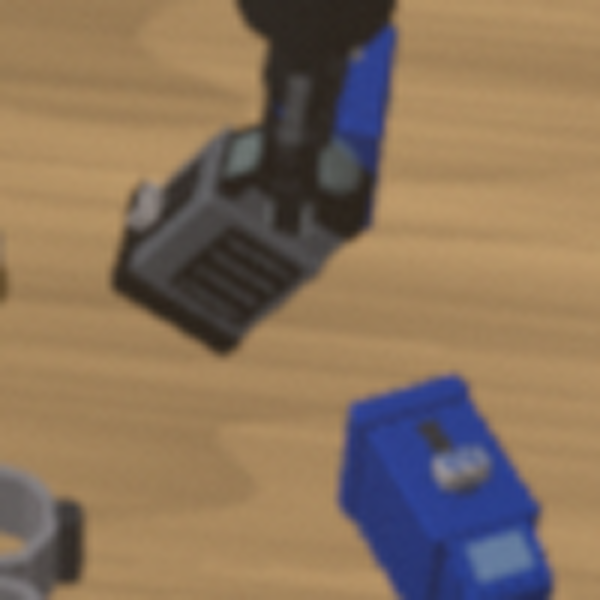

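```bash

python3 -m creep '[[[0,-0.51,0.08,0,-0.025],[0,-0.52,0.06,0,-0.025],[0,-0.52,0.03,0,-0.025],[0,-0.52,0.01,0,-0.025],[0,-0.52,-0.01,0,-0.025],[0,-0.52,-0.03,0,-0.025],[0,-0.52,-0.05,0,-0.025],[0,-0.51,-0.08,0,-0.025],[0,0,0,0,-0.025],[0,0,0,0,-0.025]]]' 
python3 - <<'E'
from h import *
st()
im=ctrl.capture("wrist");save("w17.png",im)
im=ctrl.capture("scene")
save("s17.png",cv2.resize(im[170:270,290:390],None,fx=6,fy=6,interpolation=cv2.INTER_CUBIC))
E
```

```text
t: 17.85
tool_pos: [529.4, 151.3, 95.9]
ee_rot: [2.309, 2.13, -0.001]
ft_force: [-4.0, -1.4, 4.8]
grip_width: 43.8
t 17.85 tcp [529.4 151.3  95.9] jawyaw -4.6 tilt 0.0 f [-4.  -1.4  4.8] w 43.8 q [ 0.06  0.52  1.5  -0.    1.13  0.14]
```

View pics/s17.png

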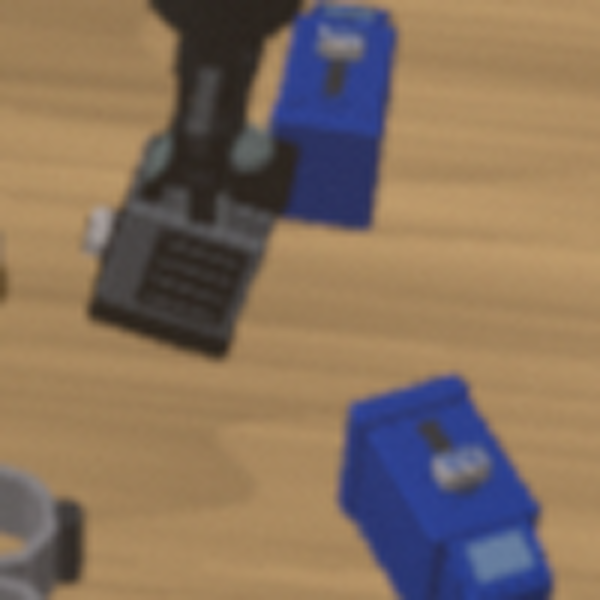

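View pics/w17.png

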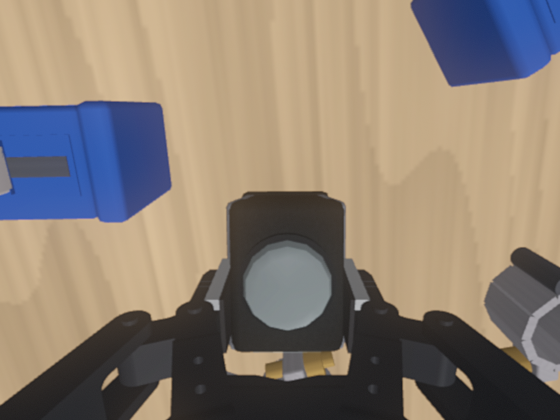

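```bash

python3 -m creep '[[[0,-0.45,-0.08,0,-0.025],[0,-0.45,-0.1,0,-0.025],[0,-0.45,-0.12,0,-0.025],[0,-0.4,-0.15,0,-0.025],[0,0,0,0,-0.025],[0,0,0,0,-0.025]]]' 
python3 - <<'E'
from h import *
st()
im=ctrl.capture("wrist");save("w18.png",im)
im=ctrl.capture("scene")
save("s18.png",cv2.resize(im[170:270,290:390],None,fx=6,fy=6,interpolation=cv2.INTER_CUBIC))
E
```

```text
t: 18.55
tool_pos: [529.8, 133.9, 91.3]
ee_rot: [2.308, 2.13, -0.0]
ft_force: [-2.6, -1.6, 2.4]
grip_width: 44.0
t 18.55 tcp [529.8 133.9  91.3] jawyaw -4.6 tilt 0.0 f [-2.6 -1.6  2.4] w 44.0 q [ 0.03  0.52  1.52 -0.    1.11  0.11]
```

View pics/s18.png

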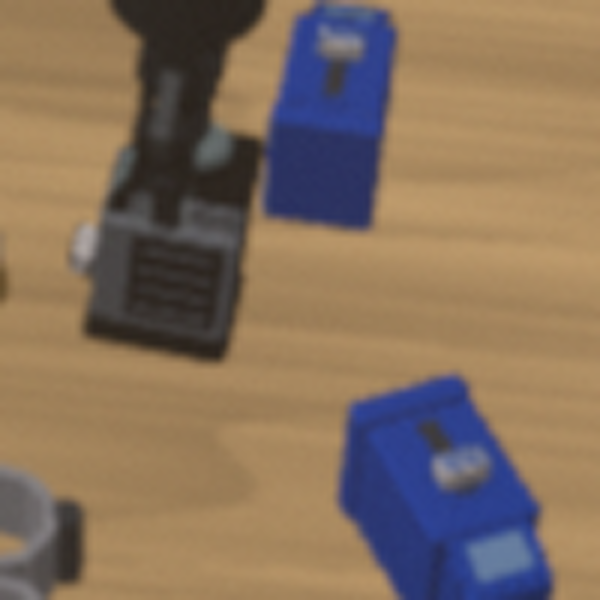

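View pics/w18.png

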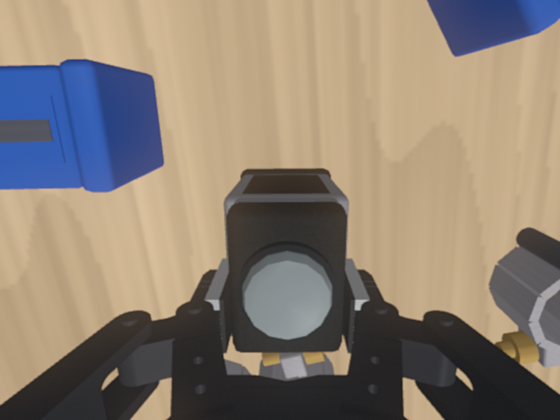

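```bash

python3 -m creep '[[[0,0,0,0,-0.08],[0,0,0,0,-0.15],[0,0,0,0,-0.25],[0,0,0,0,-0.25],[0,0,0,0,-0.25],[0,0,0,0,-0.25]]]' 
python3 - <<'E'
from h import *
st()
im=ctrl.capture("wrist");save("w19.png",im)
im=ctrl.capture("scene")
save("s19.png",cv2.resize(im[170:270,290:390],None,fx=6,fy=6,interpolation=cv2.INTER_CUBIC))
E
```

```text
t: 19.25
tool_pos: [529.6, 134.6, 91.4]
ee_rot: [2.308, 2.131, 0.0]
ft_force: [-0.5, 0.4, 0.9]
grip_width: 53.4
t 19.25 tcp [529.6 134.6  91.4] jawyaw -4.6 tilt 0.0 f [-0.5  0.4  0.9] w 53.4 q [0.03 0.52 1.52 0.   1.11 0.11]
```

View pics/s19.png

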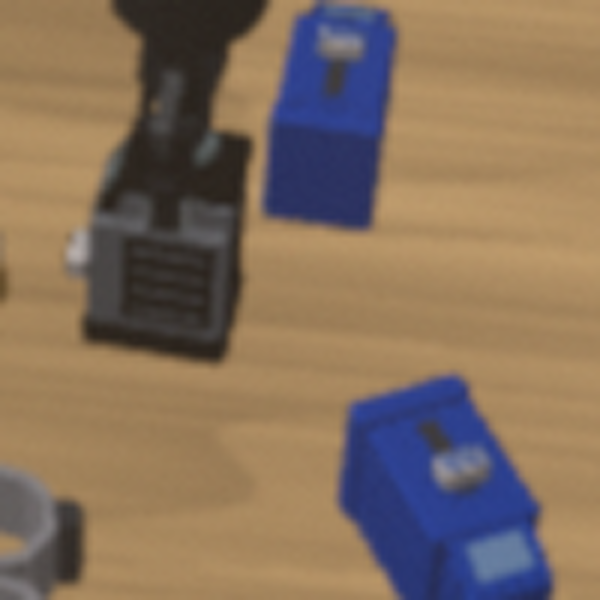

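View pics/w19.png

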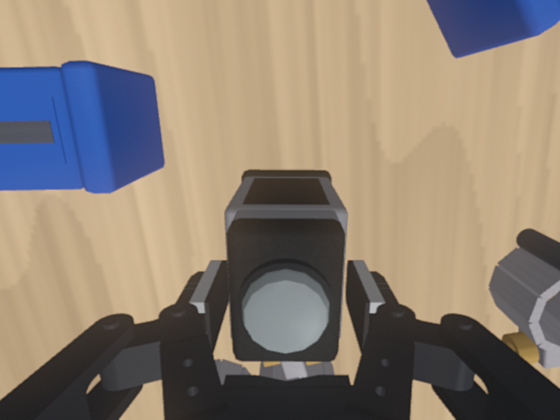

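```bash

python3 -m creep '[[[0,-0.2,0,0,-0.15],[0,0,0,0,-0.08],[0,0,0,0,0],[0,0,0,0,1],[0,0,0,0,1],[0,0,0,0,1],[0,0,0,0,1],[0,0,0.4,0,1],[0,0,0.8,0,1],[0,0,0.8,0,1],[0,0,0,0,1]]]' 
python3 - <<'E'
from h import *
st()
im=ctrl.capture("wrist");save("w20.png",im)
im=ctrl.capture("scene")
save("s20.png",cv2.resize(im[170:270,290:390],None,fx=6,fy=6,interpolation=cv2.INTER_CUBIC))
E
```

```text
t: 20.45
tool_pos: [530.1, 132.6, 112.6]
ee_rot: [2.307, 2.13, 0.003]
ft_force: [0.3, 0.4, -5.2]
grip_width: 43.1
t 20.45 tcp [530.1 132.6 112.6] jawyaw -4.6 tilt 0.1 f [ 0.3  0.4 -5.2] w 43.1 q [0.03 0.49 1.49 0.   1.16 0.11]
```

View pics/s20.png

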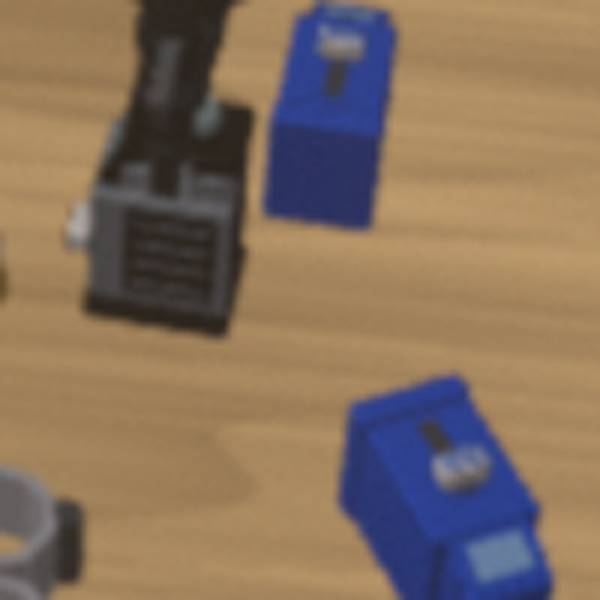

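View pics/w20.png

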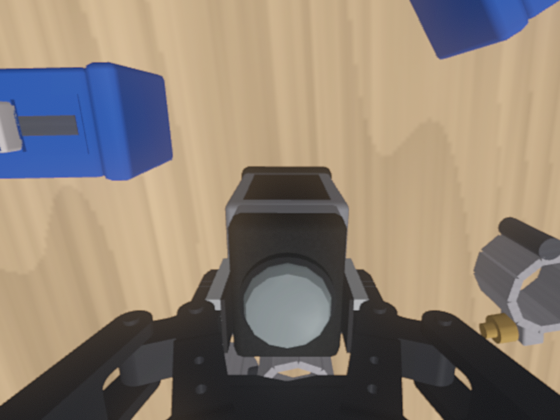

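```bash

python3 -m creep '[[[0,0,1.5,0,1],[0,0,2.5,0,1],[0,-0.8,2.2,0,1],[0,-1.6,1.2,0,1],[0,-2.4,0,0,1],[0,-3,0,0,1],[0,-3.2,0,0,1],[0,-3.2,0,0,1],[0,-3.2,0,0,1],[0,-3.2,0,0,1],[0,-3.2,0,0,1],[0,-3.2,0,0,1]]]' 
python3 -m creep '[[[-0.1,-3.2,0,0,1],[-0.1,-3.2,0,0,1],[-0.1,-3,0,0,1],[-0.1,-2.6,0,0,1],[-0.1,-2,0,0,1],[-0.1,-1.4,0,0,1],[-0.1,-0.8,0,0,1],[-0.1,-0.4,0,0,1],[0,0,0,0,1],[0,0,0,0,1]]]' 
python3 - <<'E'
from h import *
st()
im=ctrl.capture("wrist");save("w21.png",im)
im=ctrl.capture("scene");save("s21.png",im);im=ctrl.capture("top");save("t21.png",im)
for c in ("scene","top"):
  for l in ("shelf_top","can","radio"):
    print(c,l,[(np.round(d["location"],1).tolist(),round(d["p"],2)) for d in ctrl.place_of(c,l)][:2])
E
```

```text
t: 21.75
tool_pos: [529.1, -138.7, 185.0]
ee_rot: [-2.308, -2.13, 0.0]
ft_force: [-0.0, 0.9, -4.6]
grip_width: 43.1
t: 22.75
tool_pos: [521.6, -302.7, 185.5]
ee_rot: [-2.307, -2.132, -0.0]
ft_force: [-0.4, -0.5, -5.4]
grip_width: 42.7
t 22.75 tcp [ 521.6 -302.7  185.5] jawyaw -4.5 tilt 0.0 f [-0.4 -0.5 -5.4] w 42.7 q [-0.72  0.51  1.22  0.    1.41 -0.64]
scene shelf_top [([524.4, -313.0, 59.2], 0.94)]
scene can [([679.8, -309.8, 62.7], 0.59)]
scene radio [([361.0, -306.9, 59.1], 0.96)]
top shelf_top [([519.9, -314.3, 61.0], 0.64)]
top can [([670.2, -313.0, 57.2], 0.98)]
top radio []
```

View pics/s21.png

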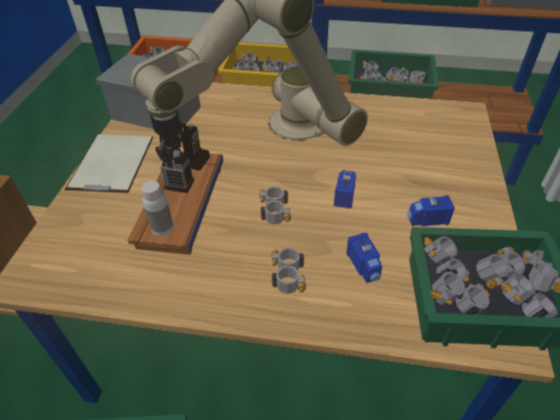

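View pics/t21.png

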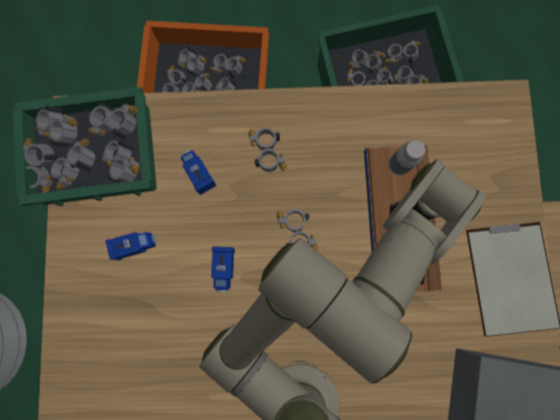

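View pics/w21.png

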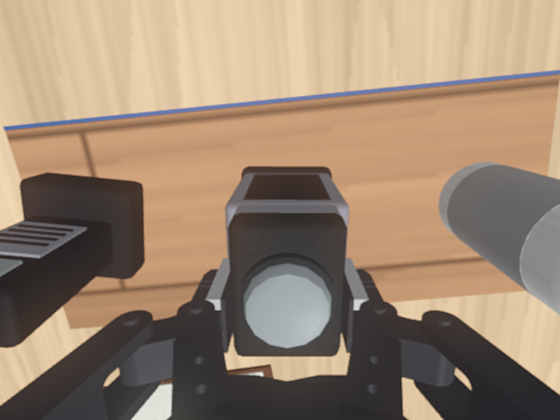

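```bash

python3 -m creep '[[[0,-0.6,-0.8,0,1],[0,-0.6,-0.8,0,1],[0,0,-0.8,0,1],[0,0,-0.4,0,1],[0,0,-0.2,0,1],[0,0,0,0,1],[0,0,0,0,1]]]' 
python3 -m creep '[[[0,0,-0.1,0,1],[0,0,-0.1,0,1],[0,0,0,0,1]]]' | sed -n 2,4p
python3 -m creep '[[[0,0,-0.1,0,1],[0,0,0,0,1],[0,0,0,0,1]]]'| sed -n 2,4p
```

```text
t: 23.9
tool_pos: [521.7, -315.5, 155.7]
ee_rot: [2.308, 2.131, 0.0]
ft_force: [-0.7, 0.5, -4.9]
grip_width: 43.1
tool_pos: [521.5, -315.4, 153.3]
ee_rot: [-2.308, -2.131, -0.0]
ft_force: [0.2, 0.7, -4.5]
tool_pos: [521.5, -315.5, 152.4]
ee_rot: [-2.308, -2.131, -0.0]
ft_force: [-0.0, -0.0, -4.4]
```

```bash

python3 -m creep '[[[0,0,-0.1,0,1],[0,0,0,0,1]]]' | sed -n 2,4p
python3 -m creep '[[[0,0,-0.1,0,1],[0,0,0,0,1]]]'| sed -n 2,4p
python3 -m creep '[[[0,0,-0.05,0,1],[0,0,0,0,1]]]'| sed -n 2,4p
```

```text
tool_pos: [521.6, -315.6, 151.7]
ee_rot: [2.308, 2.13, -0.0]
ft_force: [-0.4, -0.1, -2.9]
tool_pos: [521.6, -315.6, 151.7]
ee_rot: [2.307, 2.13, -0.0]
ft_force: [-2.9, 1.6, 4.7]
tool_pos: [521.5, -315.6, 151.6]
ee_rot: [2.307, 2.13, -0.0]
ft_force: [-4.3, 2.1, 7.8]
```

```bash

python3 -m creep '[[[0,0,0.1,0,0.02],[0,0,0,0,-0.02],[0,0,0,0,-0.06],[0,0,0,0,-0.12],[0,0,0,0,-0.25],[0,0,0,0,-0.45],[0,0,0,0,-0.45],[0,0,0,0,-0.45],[0,0,0,0,-0.45]]]'; python3 - <<'E'
from h import *
st()
im=ctrl.capture("wrist");save("w22.png",im)
E
```

```text
t: 26.0
tool_pos: [521.6, -315.5, 150.9]
ee_rot: [2.308, 2.131, 0.0]
ft_force: [-0.6, 1.0, 0.3]
grip_width: 62.1
t 26.00 tcp [ 521.6 -315.5  150.9] jawyaw -4.6 tilt 0.0 f [-0.6  1.   0.3] w 62.1 q [-0.74  0.55  1.25  0.    1.34 -0.66]
```

View pics/w22.png

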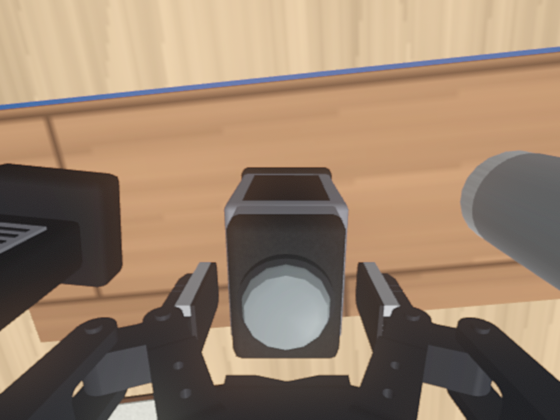

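```bash

python3 -m creep '[[[0,0,0.5,0,-0.45],[0,0,1,0,-0.45],[0,0,1.5,0,-0.45],[0,0,2.5,0,-0.45],[0,0,3,0,-0.45],[0,0,3,0,-0.45],[0,0,3,0,-0.45],[-0.5,1,2,0,-0.45],[-1,3,0,0,-0.45],[-1,3,0,0,-0.45],[0,1,0,0,-0.45],[0,0,0,0,-0.45]]]'
python3 -m creep '[[[-1,4,0,0,-0.45],[-1,4,0,0,-0.45],[-1,4,0,0,-0.45],[-1,4,0,0,-0.45],[-1,4,0,0,-0.45],[0,2,0,0,-0.45],[0,0,0,0,-0.45]]]'; python3 - <<'E'
from h import *
st()
im=ctrl.capture("wrist");save("w23.png",im)
im=ctrl.capture("scene");save("s23.png",cv2.resize(im[110:290,90:330],None,fx=3,fy=3,interpolation=cv2.INTER_CUBIC))
im=ctrl.capture("top");save("t23.png",cv2.resize(im[120:310,240:460],None,fx=3,fy=3,interpolation=cv2.INTER_CUBIC))
for c in ("scene","top"):
  for l in ("shelf_top","can","radio","laser","laser_foot","lock_grip","coupler_a"):
    print(c,l,[(np.round(d["location"],1).tolist(),round(d["p"],2)) for d in ctrl.place_of(c,l)])
E
```

```text
t: 27.25
tool_pos: [496.6, -234.6, 317.1]
ee_rot: [2.306, 2.131, 0.001]
ft_force: [-0.1, -0.8, 0.4]
grip_width: 62.0
t: 27.95
tool_pos: [446.9, -14.4, 316.4]
ee_rot: [2.305, 2.133, 0.001]
ft_force: [-0.2, -0.8, -0.7]
grip_width: 61.9
t 27.95 tcp [446.9 -14.4 316.4] jawyaw -4.4 tilt 0.1 f [-0.2 -0.8 -0.7] w 61.9 q [-0.3   0.14  1.39  0.    1.61 -0.22]
scene shelf_top [([523.4, -315.3, 60.7], 0.82)]
scene can [([679.6, -315.8, 60.5], 0.63)]
scene radio [([359.8, -307.8, 58.0], 0.73)]
scene laser [([681.3, 287.3, 39.9], 0.75), ([465.6, 475.5, 39.5], 0.71), ([520.3, -319.6, 118.6], 0.7), ([388.0, 205.8, 37.0], 0.67), ([491.9, -9.4, 2.5], 0.51), ([525.9, -312.5, 60.7], 0.17)]
scene laser_foot [([522.1, -314.3, 58.5], 0.89), ([625.8, 256.5, 38.3], 0.89), ([452.9, 205.0, 38.5], 0.87), ([452.2, 534.6, 40.9], 0.84)]
scene lock_grip [([391.3, 209.3, 83.2], 0.61), ([465.5, 475.4, 81.3], 0.47), ([678.6, 282.8, 80.8], 0.4)]
scene coupler_a [([494.4, -9.8, 3.2], 0.9), ([746.4, 72.9, 4.2], 0.72)]
top shelf_top [([521.0, -310.8, 60.2], 0.92)]
top can [([672.0, -318.6, 59.9], 0.67), ([521.1, -315.5, 59.7], 0.26)]
top radio [([365.0, -305.3, 59.8], 0.97)]
top laser [([389.1, 208.5, 36.7], 0.9), ([521.6, -323.0, 120.7], 0.85), ([678.7, 283.0, 35.2], 0.81), ([465.4, 476.0, 38.7], 0.8)]
top laser_foot [([450.2, 209.7, 38.6], 0.95), ([625.8, 251.0, 38.8], 0.86), ([518.4, -322.5, 56.0], 0.68), ([453.3, 539.6, 37.5], 0.63)]
top lock_grip [([681.2, 277.0, 83.9], 0.63), ([462.0, 476.3, 78.1], 0.51), ([388.1, 211.2, 82.1], 0.49)]
top coupler_a [([746.0, 74.2, -0.5], 0.66), ([522.6, -318.7, 59.4], 0.53)]
```

View pics/s23.png

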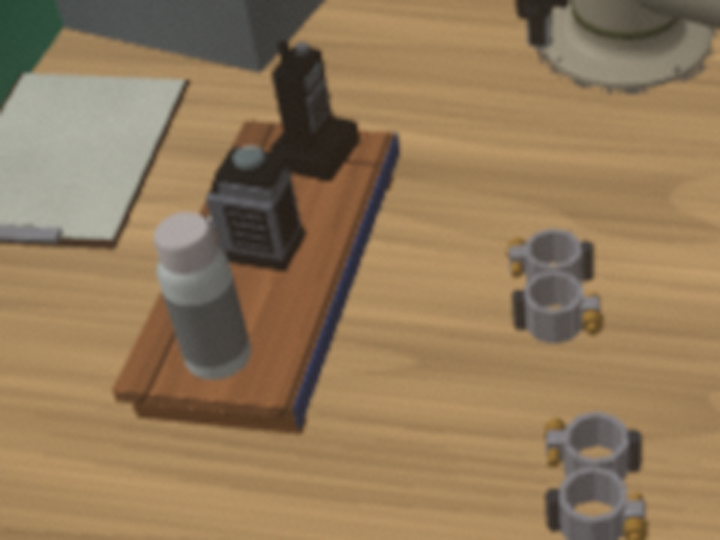

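View pics/t23.png

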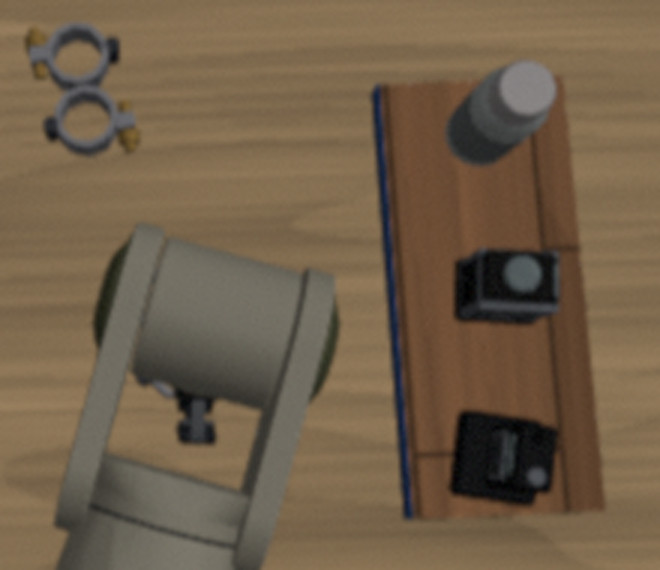

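```bash
python3 - <<'E'
from h import *
cal=ctrl.get_calibration("scene")
c=cv2.imread('pics/s20.png')
a=np.deg2rad(86);xd=np.array([np.cos(a),np.sin(a),0]);yd=np.array([-xd[1],xd[0],0])
o=np.array([530,134,81.])
def d(P,col):
    u,v=proj(cal,o+xd*P[0]+yd*P[1]+np.array([0,0,P[2]]));cv2.circle(c,(int((u+.5-290)*6),int((v+.5-170)*6)),4,col,-1)
for P in [(-36,-28,30),(36,-28,30),(-36,-28,-44),(36,-28,-44),(-38,-30,-60),(38,-30,-60)]: d(P,(0,0,255))
d((-43,0,-24),(0,255,0));d((-43,0,-18),(255,255,0));d((-43,0,0),(255,0,255))
cv2.imwrite('pics/s20o.png',c)
E
```

```text
(no output)
```

View pics/s20o.png

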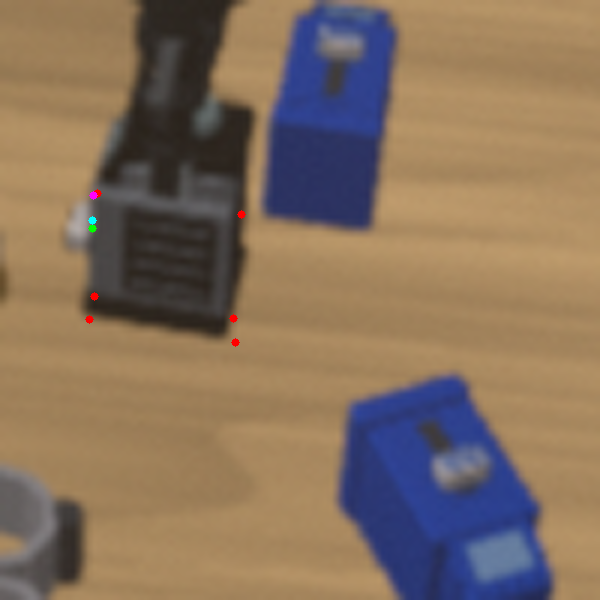

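```bash
python3 -c "
from h import *
st(); print(ctrl.job_done())"
```

```text
t 28.80 tcp [446.5 -15.5 315.9] jawyaw -4.6 tilt 0.0 f [ 0.5  0.1 -0.5] w 61.7 q [-0.3   0.14  1.39  0.    1.61 -0.22]
the job is handed in; nothing more can be done
None
```

The laser now stands upright on its foot on the shelf, about midway between the can and the radio, with its transport lock at the foot end. I handed the job in at 28.8 s with the gripper clear of everything.

**What I did:**
- I pushed the lock towards the foot with the shut fingers until it reached its stop. The push force rose to about 2 N, which slid the laser 2 to 3 mm on the bench.
- I gripped the head and loosened the grip just enough for the laser to pivot. Then I led it up over its foot edge until it stood on the bench.
- I let go, gripped it again and carried it over upright. I set it down in 0.5 to 1 mm steps and pressed on it with about 8 N at most.

**Last checks:**
- **Laser:** the networks put its origin at about (521, -321, 120) mm, within about 10 mm of the shelf middle and at the height expected for standing upright. Both pictures show it upright.
- **Other things:** the can, the radio and both couplers read where they were at the start, within the networks' scatter of a few mm.
- **Lock:** it could not be seen at the end because the laser's front faces the back of the shelf. A wrist picture taken while it still lay down shows the lock at the end of its slot. The scene picture after the first lift matches the locked position to within a few mm.

The networks' readings of the laser's foot differed by up to 8 mm between the two cameras. My first lift at full grip did not let the laser swing, so I lowered it again and pivoted it with the lighter grip.

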